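# Close the etching cabinet and hold its dead-man air valve open

## Robot

A 7-joint arm with a two-finger parallel gripper is mounted at the origin on the work surface. World frame = base frame: x ahead of the robot, y to its left, z up, the work surface at z = 0. Lengths are in m, angles in rad, forces in N, time in s.
With the tool pointing down it reaches from about 0.4 to 0.85 m from the base axis. Payload 10.4 kg.
Tool frame: the origin (TCP) lies between the finger pads; the fingertips stand tips_ahead ahead of it and the grasp point (between the pads) lies 11 mm behind it (tips_ahead is the distance from the TCP to the fingertips, in m); z points along the fingers, x is the direction in which the jaws open and shut, and the axes are right-handed (so a half turn about z gives the same grasp; the last joint's range is limited). The gripper opens to 87 mm and grips with 3 to 60 N. Pads are 19 mm wide; open, the fingers measure 117 mm over their backs; the gripper's body (75 mm by 190 mm) begins 51 mm behind the grasp point.
Start: joints at [-1.253, 0.332, -0.065, 1.46, 0.022, 1.35, -0.088], TCP at [0.209, 0.589, 0.201] pointing down, gripper open.
Joint ranges: [-2.6, 2.6], [-0.5, 2.12], [-1.47, 1.34], [0.16, 2.42], [-1.27, 4.41], [0.06, 2.06], [-2.6, 2.6]. Speed limits (rad/s): [2.22, 2.22, 2.79, 2.79, 3.14, 3.14, 3.14].

## Interface

Orientations are given as a unit quaternion [x, y, z, w].
In Python, from bench import read_state, camera, close_job, tips_ahead gives the robot as it stands.
- The arm moves only by the tool arm_command, never from a script. Its argument "commands" is a list that holds one entry, the list of rows, each a list of 7 numbers: the turn, a rotation vector about the tool's x, y, z in rad, then the shift along the tool's x, y, z in m, then the opening in per cent of the stroke, from 0 (shut) to 100 (fully open). In form: [[[rx, ry, rz, x, y, z, claw], ...]]. A call has 1 to 20 rows; each row shifts and turns the commanded pose from where the row before left it, along the tool's axes as they then stand; what a row does not reach is not made up. A row lasts 1/8 s, in which the tool goes at most 62.5 mm and 10.7 degrees, less where a joint would pass 70% of its speed; a pose out of reach is approached as far as the arm can. A call with a gripper value outside its range is refused whole. The fingers move at their own pace and stop on an object; "newtons" is the grip in N (left out, the last holds). Time passes only in rows, so rows that do not move let the fingers close. It gives the time, the measured TCP pose, the force and the opening at its end, in the units of the state.
- read_state(): the state, without advancing time (a new reading comes with each control period).
- camera(name): name is "side" or "top"; returns a dict with "frame" (420x560x3 uint8, red, green, blue), "vfov" (degrees; the focal length in pixels is half the picture's height over the tangent of half this angle, whatever the lens; pixels are square), "cx", "cy" (the principal point, pixels), "k1" (the pictures are not rectified: a ray, as slopes to the right and down, at radius r is drawn at 1 + k1 r^2 times it, then the intrinsics apply), "R" (3x3) and "t" (3): a world point X has camera coordinates R X + t. Camera axes: x right, y down, z forward; pixel columns grow to the right and rows downward; lengths in m; the calibration is good to about 2 mm. A picture is of the moment at which its call begins. There is no depth.
- close_job(): hands the job in, once; it reports no verdict.
The state is a dict: "time": time; "joint_positions": joint angles; "joint_vel": joint speeds; "joint_torque": joint torques, N m; "ee_pos": TCP position; "eef_rot": TCP orientation; "ft_force": force on the tool from outside, world axes, zero at the start; "torque": the same for the moment, N m; "width": finger opening in m.
Only numpy, scipy, OpenCV 4.12 (cv2) and the standard library are available. Lean on these libraries where they do the work, as an engineer would, in place of code of your own. Each camera call takes 0.05 s, during which the arm holds its last target.

## Task

Get the glass etching cabinet blowing: push its door fully shut until it snaps home on its catch, then swing the spring-loaded arm of the air valve beside it forward (away from the robot) all the way to its stop. Finish while still holding the arm against the stop with the gripper: it springs back if let go. Leave the two jars and the glass tile where they stand.

Things in the scene. Friction and masses are not known exactly. Their poses are not given: they have to be found in the camera images.
- cabinet: grey sheet-metal etching cabinet fixed to the table, 320 wide (y) x 262 deep (x) x 235 mm high. Origin on the table under the middle of the door's outer face when shut; x points into the cabinet, z up. It stands to the left or to the right of the valve, turned a little.
- door (a joint): angle of the cabinet's door, rad: 0 = shut on the catch, grows as the door opens towards the robot. The upright hinge is on the cabinet's +y side. The door stays where it is left until its last 0.06 rad, where a sprung roller catch resists (about 7 N at door_push); past about 0.02 rad the catch snaps the door to 0 and keeps it there.
- door_hinge (a point): point on the door's upright hinge line at the door's top edge (228 mm above the table), in the plane of the outer face. Axes turn with the door: -y runs along the door from the hinge to the free edge, +x points through the door to the inside. The door is 270 mm wide, 12 mm thick, from 20 to 228 mm high, flat on the outside near its top; a round knob, 26 mm across, sticks out 30 mm, centred 240 mm from the hinge and 90 mm above the table.
- door_push (a point): good point to push: on the door's outer face, 45 mm in from the free edge (225 mm from the hinge line) and 30 mm below the top edge, 198 mm above the table; it moves with the door; same axes as door_hinge.
- valve_arm (a joint): angle of the air valve's sprung arm, rad: 0 = at rest, grows anticlockwise seen from above as the arm is swung forward, 1.1 = at its end stop. A torsion spring pulls it back: about 3.5 N at the peg at rest, about 7.5 N at the stop. It returns to 0 when let go.
- pivot (a point): point on the arm's upright pivot axis, 145 mm above the table (level with the middle of the peg); fixed. The pivot body stands on a grey hanger on a foot plate 110 x 100 mm; the pivot's top is 134 mm above the table.
- cage_arm: the sprung arm: flat aluminium bar, 112 x 18 x 10 mm, its top 112 mm above the table, with an upright peg at its end. Origin on the table on the pivot axis; x points along the arm from the pivot to the peg, z up. Two low stop posts (10 mm, tops 118 mm high) stand 50 mm from the pivot beside the bar's two end positions.
- peg (a point): point on the axis of the upright black peg, about half-way up it, on the arm's end, 100 mm from the pivot axis: round, 16 mm across, from 112 to 172 mm above the table; this point is 145 mm above the table. The arm can be pinched or pushed by the peg.
- jar_tall: bystander: clear jar of dark frit with a white lid, 72 mm across, 105 mm high; origin under its centre
- jar_short: bystander: clear jar of green frit with a white lid, 68 mm across, 70 mm high; origin under its centre
- tile: bystander: loose square glass tile lying flat, 100 x 100 x 8 mm; origin under its centre

How it is judged:
On the way, in this order (a step that is already met when the one before it is completed fails the run):
1. the door is seated on its catch (value of joint door below 0.015 rad), for 0.2 s.
2. the valve arm is held at its stop by the gripper (value of joint door below 0.015 rad and value of joint valve_arm above 1.04 rad and contact force between the fingers and cage_arm above 2.5 N), for 0.3 s.
At the end, for the whole second after the job is handed in: The door is shut on its catch (within 0.015 rad of 0) and the valve arm is at its stop (angle above 1.04 of 1.1 rad), held there by the gripper's fingers (contact force above 2.5 N) (all of step 2); the arm keeps its last pose, push and grip.
It fails at once if the tall jar is pushed away or tipped (distance of jar_tall from where it was at the start of the episode above 0.03 m or angle between jar_tall's own z axis and vertical above 0.4 rad).
It fails at once if the short jar is pushed away or tipped (distance of jar_short from where it was at the start of the episode above 0.03 m or angle between jar_short's own z axis and vertical above 0.4 rad).
It fails at once if the glass tile is pushed away or tipped (distance of tile from where it was at the start of the episode above 0.03 m or angle between tile's own z axis and vertical above 0.4 rad).
It also fails if it takes over 61 s, if anything falls off the work surface, if the arm or the gripper's body presses on something with over 40 N, if the wrist force passes 120 N, or if a joint passes its speed limit or range.

## Working session

There is one attempt and no reset: what is moved stays moved. The work goes in short steps, Python scripts to look and compute and a tool call to move; the robot and the scene stay as the last step left them, time stands still between calls to the robot, and variables do not carry over. Pictures are saved under pics/ and viewed, and the job is handed in when it is done.

Besides the shell and the picture viewer there is one more tool, called after "Emit:" as name(argument=value, ...) on one line, values as JSON. arm_command: Moves the arm, as the interface text tells. Its arguments: {"type":"object","properties":{"commands":{"type":"array"},"newtons":{"type":"number"}},"required":["commands"]}

```bash
ls; mkdir -p pics; python3 - <<'E'
from bench import *
import cv2
for n in ("side","top"):
    c=camera(n); cv2.imwrite(f"pics/{n}0.png",c["frame"][:,:,::-1])
    print(n,c["vfov"],c["cx"],c["cy"],c["k1"],c["R"],c["t"])
s=read_state(); print(s); print(tips_ahead)
E
```

```text
pics
side 49.638160246099176 279.5476903609199 200.68693573292236 -0.02811139465246683 [[ 0.94742941 -0.31990941  0.00595592]
 [-0.16044099 -0.49109525 -0.85620333]
 [ 0.27683243  0.81023665 -0.51660467]] [-0.47110488  0.19741446  1.28561405]
top 53.36724516069615 285.91910816747026 206.17805115403635 -0.05918112876100297 [[ 0.04362469 -0.99904226  0.00338344]
 [-0.9774875  -0.04338277 -0.20648518]
 [ 0.2064342   0.00570058 -0.97844388]] [-0.03801664  0.50440574  1.38505912]
{'time': 0.1, 'joint_positions': array([-1.25258485,  0.33281709, -0.06469867,  1.46082452,  0.02160471,
        1.34988821, -0.08847732]), 'joint_vel': array([ 8.98444607e-05, -7.95206883e-04, -3.58202290e-04, -9.44954346e-04,
        5.48794416e-06,  1.09622284e-03,  2.24758515e-04]), 'joint_torque': array([ 1.94096239e-03, -6.24541283e+01,  2.51621293e-02, -3.90706265e+01,
       -6.13111281e-02,  3.66889732e-02,  1.09576133e-04]), 'ee_pos': array([0.20879428, 0.58871494, 0.19984391]), 'eef_rot': array([ 8.16765839e-01,  5.76968958e-01, -4.89396309e-04,  3.81963451e-04]), 'ft_force': array([-0.18675999,  0.93524463,  0.04232502]), 'torque': array([-0.01075416, -0.04558806, -0.00750413]), 'width': 0.08685315253624519}
0.008
```

View pics/side0.png

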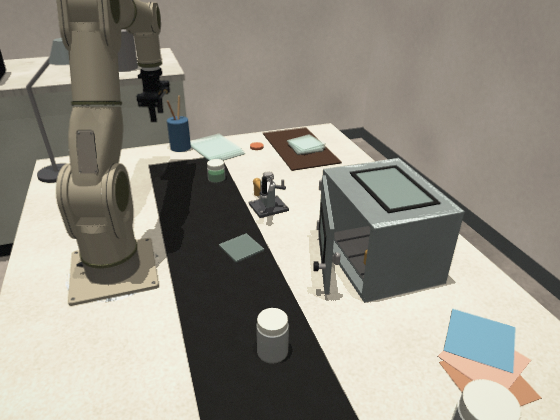

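View pics/top0.png

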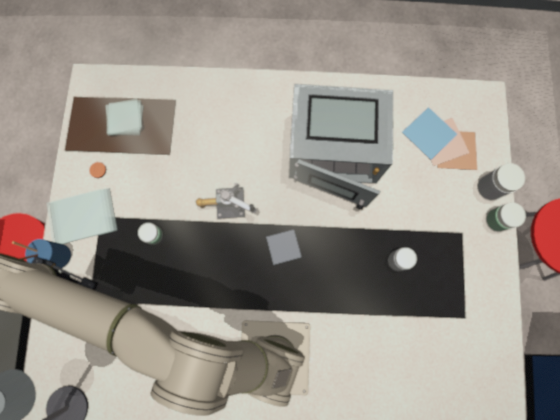

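The top view shows the cabinet ahead and to the right, with its door partly open (free edge near (370,200)). The valve is at about (235,200), the tile at (284,247), the short jar at (149,233) and the tall jar at (403,259). I'll enlarge these areas to get better readings.

```bash
cat > h.py <<'E'
import numpy as np, cv2, json
from bench import *
def K(c):
    f=c["frame"].shape[0]/2/np.tan(np.radians(c["vfov"]/2)); return f
def proj(c,X):
    p=np.asarray(c["R"])@np.asarray(X,float)+np.asarray(c["t"]); a=p[:2]/p[2]; a=a*(1+c["k1"]*(a@a))
    return np.array([c["cx"],c["cy"]])+K(c)*a
def ray(c,u,v):
    d=(np.array([u,v],float)-[c["cx"],c["cy"]])/K(c); a=d.copy()
    for _ in range(20): a=d/(1+c["k1"]*(a@a))
    R=np.asarray(c["R"]); return -R.T@np.asarray(c["t"]), R.T@np.array([a[0],a[1],1])
def atz(c,u,v,z):
    o,d=ray(c,u,v); return o+d*(z-o[2])/d[2]
def crop(c,x0,y0,w,h,s,name):
    im=c["frame"][y0:y0+h,x0:x0+w,::-1]; im=cv2.resize(im,None,fx=s,fy=s,interpolation=cv2.INTER_CUBIC)
    for x in range((x0+9)//10*10,x0+w,10):
        cv2.line(im,((x-x0)*s,0),((x-x0)*s,4 if x%50 else 12),(0,0,255),1)
        if x%20==0: cv2.putText(im,str(x),((x-x0)*s,22),0,.35,(0,0,255),1)
    for y in range((y0+9)//10*10,y0+h,10):
        cv2.line(im,(0,(y-y0)*s),(4,(y-y0)*s),(0,0,255),1)
        if y%20==0: cv2.putText(im,str(y),(6,(y-y0)*s+4),0,.35,(0,0,255),1)
    cv2.imwrite("pics/"+name,im)
E
python3 - <<'E'
from h import *
t=camera("top"); s=camera("side")
crop(t,280,75,130,140,4,"t_cab.png"); crop(t,185,170,90,60,8,"t_val.png")
crop(s,300,150,160,150,4,"s_cab.png"); crop(s,240,160,60,70,8,"s_val.png")
E
```

```text
(no output)
```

View pics/t_cab.png

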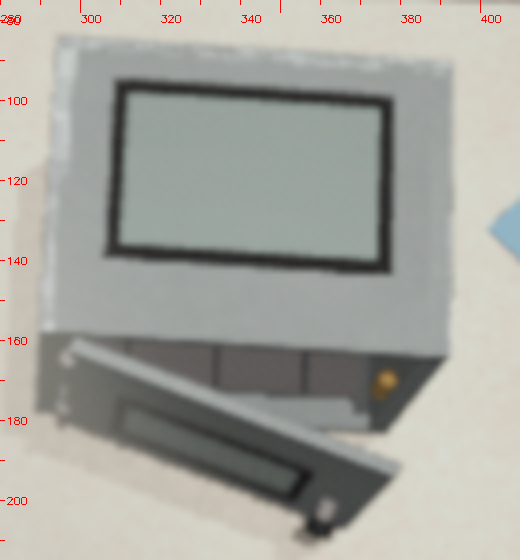

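View pics/t_val.png

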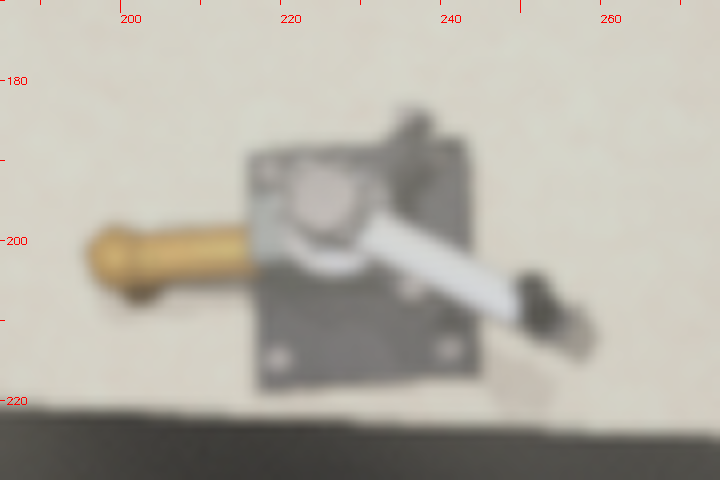

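View pics/s_cab.png

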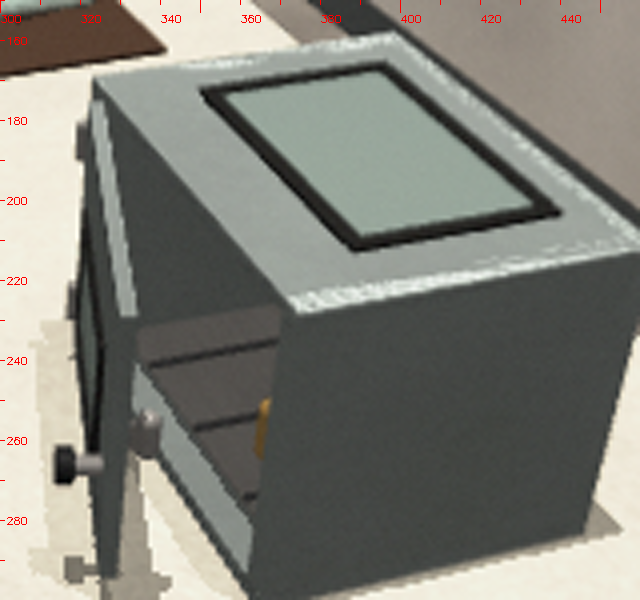

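View pics/s_val.png

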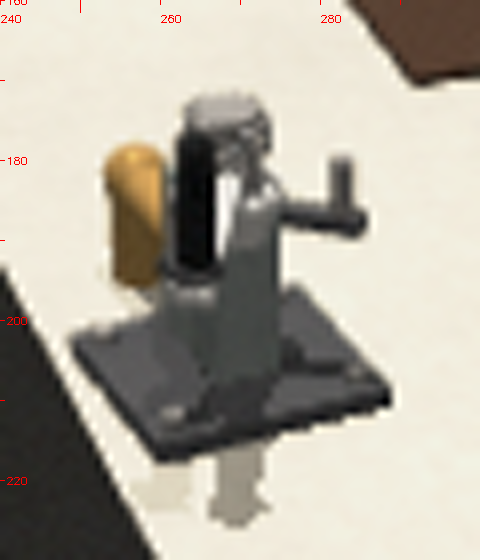

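```bash
python3 - <<'E'
from h import *
np.set_printoptions(precision=4,suppress=True)
t=camera("top"); s=camera("side")
P=lambda n,c,u,v,z: print(n,atz(c,u,v,z))
P("cabFL",t,291.5,158,.235);P("cabFR",t,391.8,164,.235);P("cabBL",t,294.5,84,.235);P("cabBR",t,393,91,.235)
P("s cabFL",s,323.3,169.5,.235);P("s cabFR",s,373,228.5,.235)
P("hinge top",t,297.5,161.5,.228);P("free",t,397,194,.228);P("free in",t,399.5,191.5,.228)
P("s hinge",s,323,175,.228);P("s free out",s,330,230,.228);P("s free in",s,334,229,.228)
P("pivot top",t,224.7,195,.134);P("peg top",t,257,212.5,.172);P("peg base",t,251,208,.112)
P("s pivot top",s,268,173.5,.134);P("s peg top",s,264.5,177,.172)
P("s peg base",s,264.5,192.5,.112)
P("jarS",t,149,230,.07);P("jarT",t,404,256,.105);P("tile",t,284,247,.008);
E
```

```text
cabFL [ 0.619  -0.0274  0.235 ]
cabFR [ 0.6141 -0.3366  0.235 ]
cabBL [ 0.8688 -0.0269  0.235 ]
cabBR [ 0.8601 -0.344   0.235 ]
s cabFL [ 0.6205 -0.0265  0.235 ]
s cabFR [ 0.6113 -0.3396  0.235 ]
hinge top [ 0.6109 -0.0464  0.228 ]
free [ 0.5215 -0.3533  0.228 ]
free in [ 0.5297 -0.3611  0.228 ]
s hinge [ 0.6118 -0.0456  0.228 ]
s free out [ 0.5178 -0.3047  0.228 ]
s free in [ 0.5285 -0.3038  0.228 ]
pivot top [0.5168 0.1849 0.134 ]
peg top [0.4561 0.0733 0.172 ]
peg base [0.4819 0.0985 0.112 ]
s pivot top [0.5177 0.1831 0.134 ]
s peg top [0.479 0.095 0.172]
s peg base [0.4807 0.1027 0.112 ]
jarS [0.3993 0.4424 0.07  ]
jarT [ 0.3461 -0.407   0.105 ]
tile [ 0.3697 -0.0152  0.008 ]
```

```bash
python3 - <<'E'
from h import *
np.set_printoptions(precision=4,suppress=True)
t=camera("top"); s=camera("side")
P=lambda n,c,u,v,z: print(n,atz(c,u,v,z))
P("free",t,377.5,194,.228);P("free in",t,380,191.5,.228)
for n,c in (("t",t),("s",s)):
  for p in ((.478,.092),(.48,.098)):
    print(n,p,[proj(c,[*p,z]) for z in (.112,.145,.172)])
h=np.array([.611,-.046]);
for e in ((.518,-.305),):
  d=np.array(e)-h; print(np.linalg.norm(d), np.degrees(np.arctan2(d[0],d[1])))
E
```

```text
free [ 0.5188 -0.2935  0.228 ]
free in [ 0.527  -0.3012  0.228 ]
t (0.478, 0.092) [array([252.8927, 209.2314]), array([252.1335, 207.1846]), array([251.4848, 205.4354])]
t (0.48, 0.098) [array([251.1106, 208.5574]), array([250.309 , 206.4953]), array([249.6239, 204.7329])]
s (0.478, 0.092) [array([264.6724, 194.2454]), array([264.5569, 185.118 ]), array([264.4606, 177.486 ])]
s (0.48, 0.098) [array([264.7206, 193.2394]), array([264.6062, 184.1347]), array([264.5107, 176.5225])]
0.2751908428709066 -160.24813877128474
```

The front of the shut door lies at about x≈0.605. The hinge is at (0.609, -0.047) and the door is about 0.33 rad open, so door_push is now at about (0.53, -0.26). The pivot is at (0.517, 0.184), the peg at (0.478, 0.092), and the peg at the stop will be at about (0.58, 0.107). First I'll lift and turn so that tool x lines up with world x, with the fingers shut.

Emit:
arm_command(commands=[[[0, 0, 0.123, 0, 0, -0.013, 0], [0, 0, 0.123, 0, 0, -0.013, 0], [0, 0, 0.123, 0, 0, -0.013, 0], [0, 0, 0.123, 0, 0, -0.013, 0], [0, 0, 0.123, 0, 0, -0.013, 0], [0, 0, 0.123, 0, 0, -0.013, 0], [0, 0, 0.123, 0, 0, -0.013, 0], [0, 0, 0.123, 0, 0, -0.013, 0], [0, 0, 0.123, 0, 0, -0.013, 0], [0, 0, 0.123, 0, 0, -0.013, 0], [0, 0, 0, 0, 0, 0, 0], [0, 0, 0, 0, 0, 0, 0]]])

```text
time: 1.9
ee_pos: [0.2088, 0.5889, 0.3299]
eef_rot: [1.0, 0.001, -0.0, 0.0]
ft_force: [0.4, -1.1, 0.2]
width: 0.0005
```

Emit:
arm_command(commands=[[[0, 0, 0, 0.023, 0.04, 0, 0], [0, 0, 0, 0.023, 0.04, 0, 0], [0, 0, 0, 0.023, 0.04, 0, 0], [0, 0, 0, 0.023, 0.04, 0, 0], [0, 0, 0, 0.023, 0.04, 0, 0], [0, 0, 0, 0.023, 0.04, 0, 0], [0, 0, 0, 0.023, 0.04, 0, 0], [0, 0, 0, 0.023, 0.04, 0, 0], [0, 0, 0, 0.023, 0.04, 0, 0], [0, 0, 0, 0.023, 0.04, 0, 0], [0, 0, 0, 0.02, 0.04, 0, 0], [0, 0, 0, 0, 0, 0, 0], [0, 0, 0, 0, 0, 0, 0]]])

```text
time: 3.52
ee_pos: [0.4584, 0.1497, 0.3301]
eef_rot: [1.0, 0.001, -0.0, -0.0]
ft_force: [-1.3, 0.3, 0.8]
width: 0.0005
```

Emit:
arm_command(commands=[[[0, 0, 0, 0, 0.04, 0, 0], [0, 0, 0, 0, 0.04, 0, 0], [0, 0, 0, 0, 0.04, 0, 0], [0, 0, 0, 0, 0.04, 0, 0], [0, 0, 0, 0, 0.04, 0, 0], [0, 0, 0, 0, 0.04, 0, 0], [0, 0, 0, 0, 0.04, 0, 0], [0, 0, 0, 0, 0.04, 0, 0], [0, 0, 0, 0, 0.04, 0, 0], [0, 0, 0, 0, 0.03, 0, 0], [0, 0, 0, 0, 0, 0, 0], [0, 0, 0, 0, 0, 0, 0]]])

```text
time: 5.03
ee_pos: [0.4595, -0.2393, 0.3302]
eef_rot: [1.0, 0.001, -0.0, -0.0]
ft_force: [0.2, -0.4, -0.4]
width: 0.0005
```

```bash
python3 - <<'E'
from h import *
s=camera("side"); cv2.imwrite("pics/s2.png",s["frame"][:,:,::-1])
q=read_state(); print(q["time"],q["ee_pos"],q["eef_rot"],q["joint_positions"])
E
```

```text
5.075 [ 0.45948091 -0.23914882  0.33025591] [ 9.99998831e-01  1.48628387e-03 -1.75120869e-04 -3.13456513e-04] [-0.58556893  0.03949417  1.0273654   1.55671186 -0.03421914  1.56504038
  0.44464067]
```

View pics/s2.png

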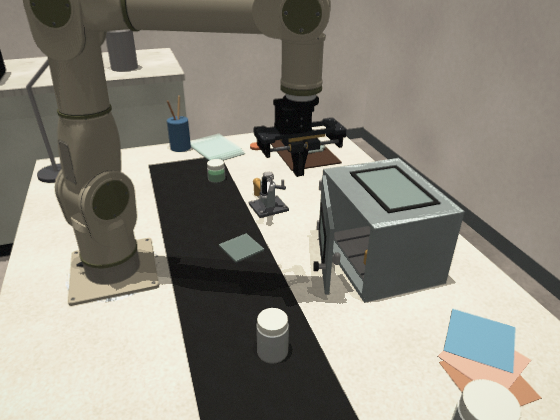

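Emit:
arm_command(commands=[[[0, 0, 0, 0, 0.005, 0.022, 0], [0, 0, 0, 0, 0.005, 0.022, 0], [0, 0, 0, 0, 0.005, 0.022, 0], [0, 0, 0, 0, 0.005, 0.022, 0], [0, 0, 0, 0, 0.005, 0.022, 0], [0, 0, 0, 0, 0, 0.022, 0], [0, 0, 0, 0.01, 0, 0, 0], [0, 0, 0, 0.015, 0, 0, 0], [0, 0, 0, 0.015, 0, 0, 0], [0, 0, 0, 0.01, 0, 0, 0], [0, 0, 0, 0.01, 0, 0, 0], [0, 0, 0, 0.01, 0, 0, 0], [0, 0, 0, 0, 0, 0, 0]]])

```text
time: 6.7
ee_pos: [0.5295, -0.2658, 0.1984]
eef_rot: [1.0, 0.0, -0.0, 0.0]
ft_force: [-0.2, -1.1, -0.0]
width: 0.0002
```

```bash
python3 - <<'E'
from h import *
s=camera("side"); crop(s,260,110,200,200,3,"s3.png")
q=read_state(); print(q["ee_pos"],q["joint_positions"],q["ft_force"])
E
```

```text
[ 0.52890631 -0.26600485  0.19845075] [-0.38097366  0.37429019  0.98671766  1.59671655 -0.31805731  1.34336598
  0.64642443] [-0.14180625  0.14833088  0.14830108]
```

View pics/s3.png

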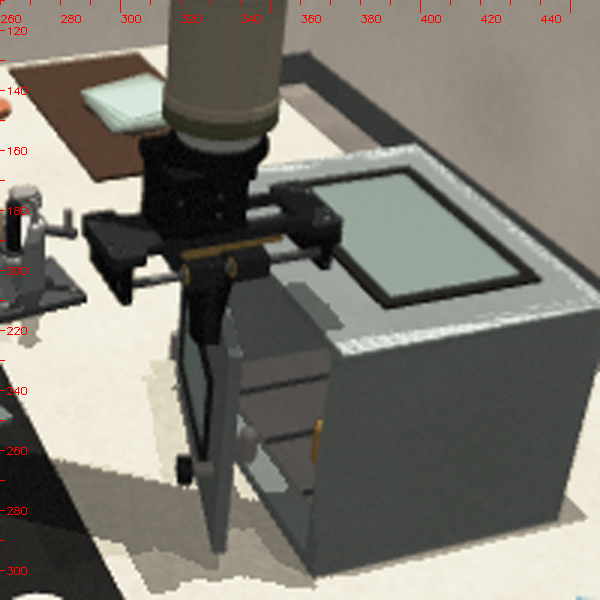

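The fingertips (about (328,222)) are against the outside of the door near its top, and the body clears the cabinet top. I'll keep pushing.

Emit:
arm_command(commands=[[[0, 0, 0, 0.01, 0, 0, 0], [0, 0, 0, 0.01, 0, 0, 0], [0, 0, 0, 0.01, 0, 0, 0], [0, 0, 0, 0.006, 0, 0, 0], [0, 0, 0, 0.006, 0, 0, 0], [0, 0, 0, 0, 0, 0, 0]]])

```text
time: 7.5
ee_pos: [0.5712, -0.2659, 0.1984]
eef_rot: [1.0, 0.0, -0.0, 0.0]
ft_force: [0.7, -0.0, -0.5]
width: 0.0009
```

Emit:
arm_command(commands=[[[0, 0, 0, 0.005, 0, 0, 0], [0, 0, 0, 0.005, 0, 0, 0], [0, 0, 0, 0, 0, 0, 0]]])

```text
time: 7.88
ee_pos: [0.581, -0.266, 0.1984]
eef_rot: [1.0, 0.0, -0.0, 0.0]
ft_force: [0.0, 1.1, 0.8]
width: 0.0004
```

Emit:
arm_command(commands=[[[0, 0, 0, 0.004, 0, 0, 0], [0, 0, 0, 0.003, 0, 0, 0], [0, 0, 0, 0, 0, 0, 0]]])

```text
time: 8.25
ee_pos: [0.588, -0.2661, 0.1984]
eef_rot: [1.0, -0.0, 0.0, 0.0]
ft_force: [-1.0, -1.5, -0.1]
width: 0.0007
```

```bash
python3 - <<'E'
from h import *
s=camera("side"); crop(s,260,110,200,200,3,"s4.png")
E
```

```text
(no output)
```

View pics/s4.png

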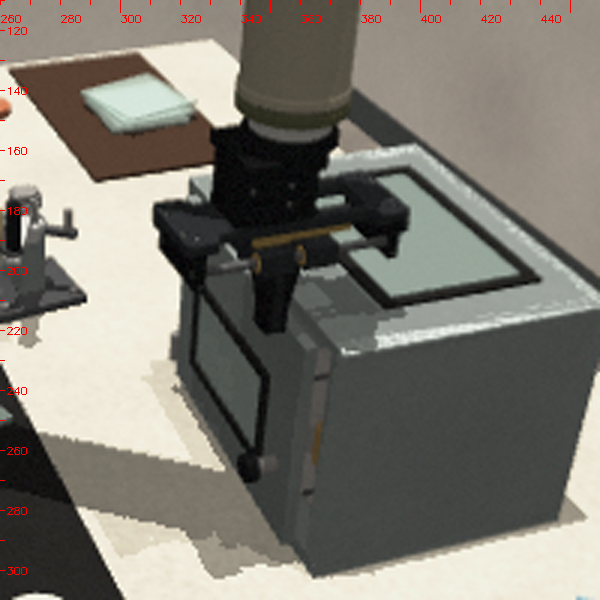

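The door is nearly shut, but a gap remains at about (362,235). I'll go on in small steps.

Emit:
arm_command(commands=[[[0, 0, 0, 0.004, 0, 0, 0], [0, 0, 0, 0, 0, 0, 0]]])

```text
time: 8.55
ee_pos: [0.5926, -0.2655, 0.1985]
eef_rot: [1.0, 0.0, 0.0, -0.0]
ft_force: [0.1, 0.7, -1.1]
width: 0.0004
```

Emit:
arm_command(commands=[[[0, 0, 0, 0.003, 0, 0, 0], [0, 0, 0, 0, 0, 0, 0]]])

```text
time: 8.8
ee_pos: [0.5949, -0.2659, 0.1984]
eef_rot: [1.0, 0.0, -0.0, -0.0]
ft_force: [-2.2, 0.5, 0.6]
width: 0.0005
```

Emit:
arm_command(commands=[[[0, 0, 0, 0.003, 0, 0, 0], [0, 0, 0, 0, 0, 0, 0]]])

```text
time: 9.05
ee_pos: [0.5951, -0.2659, 0.1983]
eef_rot: [1.0, -0.001, -0.003, -0.001]
ft_force: [-14.8, 4.3, 7.3]
width: 0.0006
```

```bash
python3 - <<'E'
from h import *
s=camera("side"); crop(s,300,140,130,150,4,"s5.png")
t=camera("top"); crop(t,260,60,150,150,4,"t5.png")
print(read_state())
E
```

```text
{'time': 9.15, 'joint_positions': array([-0.28421296,  0.52882516,  0.92678761,  1.41904402, -0.42035538,
        1.40648707,  0.64454602]), 'joint_vel': array([-7.78997118e-04,  2.26107957e-05,  8.44680343e-04,  1.66160738e-03,
       -1.53479589e-03, -1.26978364e-03, -1.28375527e-03]), 'joint_torque': array([-1.31415009e+00, -5.43095613e+01,  1.45139050e+01, -3.95717382e+01,
       -1.80777848e+00, -4.78978515e+00,  4.62166022e-02]), 'ee_pos': array([ 0.59511257, -0.26595838,  0.19836063]), 'eef_rot': array([ 9.99995738e-01, -8.48633895e-04, -2.57345538e-03, -1.08684177e-03]), 'ft_force': array([-15.41223472,   3.79488817,   7.51710944]), 'torque': array([ 0.88587058,  3.30087529, -0.10119134]), 'width': 0.0005095693442995152}
```

View pics/s5.png

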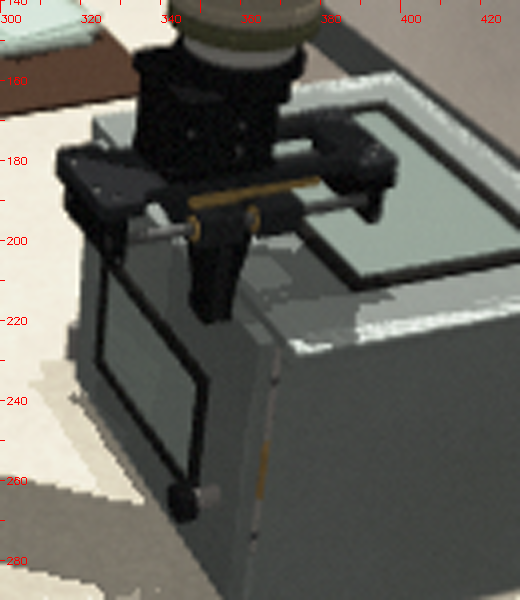

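View pics/t5.png

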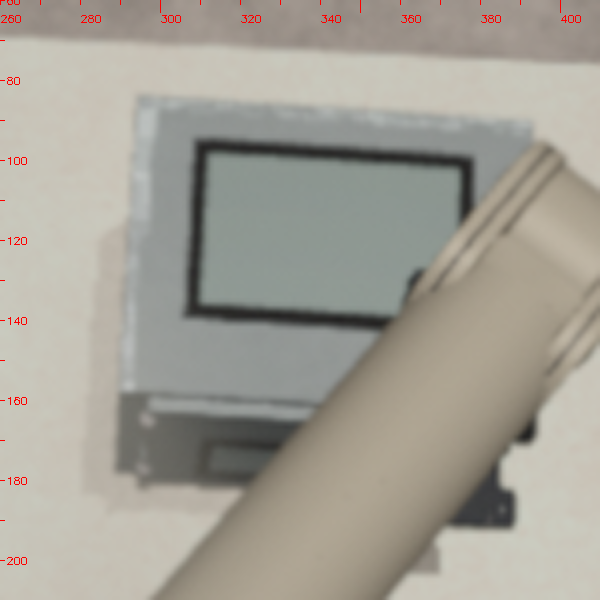

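The door has about 1 cm left to go, and the readings (Fz +7 with Fx -15) suggest the wide root of the finger is touching the cabinet's top lip. I'll back off, rise about 18 mm so only the slim tips are below the lip, and push again.

Emit:
arm_command(commands=[[[0, 0, 0, -0.008, 0, 0, 0], [0, 0, 0, 0, 0, 0, 0], [0, 0, 0, 0, 0.003, -0.018, 0], [0, 0, 0, 0, 0, 0, 0], [0, 0, 0, 0.005, 0, 0, 0], [0, 0, 0, 0, 0, 0, 0]]])

```text
time: 9.9
ee_pos: [0.5953, -0.2685, 0.216]
eef_rot: [1.0, 0.0, -0.0, -0.0]
ft_force: [-0.5, 0.4, 0.5]
width: 0.0
```

Emit:
arm_command(commands=[[[0, 0, 0, 0.003, 0, 0, 0], [0, 0, 0, 0, 0, 0, 0]]])

```text
time: 10.15
ee_pos: [0.598, -0.2688, 0.2162]
eef_rot: [1.0, 0.0, -0.0, -0.0]
ft_force: [-0.4, 0.6, 0.2]
width: 0.0005
```

Emit:
arm_command(commands=[[[0, 0, 0, 0.003, 0, 0, 0], [0, 0, 0, 0, 0, 0, 0]]])

```text
time: 10.4
ee_pos: [0.6011, -0.2688, 0.2164]
eef_rot: [1.0, 0.0, -0.0, -0.0]
ft_force: [-0.4, 0.5, 1.3]
width: 0.0005
```

Emit:
arm_command(commands=[[[0, 0, 0, 0.003, 0, 0, 0], [0, 0, 0, 0, 0, 0, 0]]])

```text
time: 10.65
ee_pos: [0.6041, -0.2688, 0.2164]
eef_rot: [1.0, 0.0, -0.0, -0.0]
ft_force: [0.5, -0.4, -0.3]
width: 0.0006
```

Emit:
arm_command(commands=[[[0, 0, 0, 0.002, 0, 0, 0], [0, 0, 0, 0, 0, 0, 0]]])

```text
time: 10.9
ee_pos: [0.606, -0.2689, 0.2165]
eef_rot: [1.0, 0.0, 0.0, -0.0]
ft_force: [-0.8, 0.7, -0.4]
width: 0.0002
```

```bash
python3 - <<'E'
from h import *
s=camera("side"); crop(s,300,140,130,150,4,"s6.png")
E
```

```text
(no output)
```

View pics/s6.png

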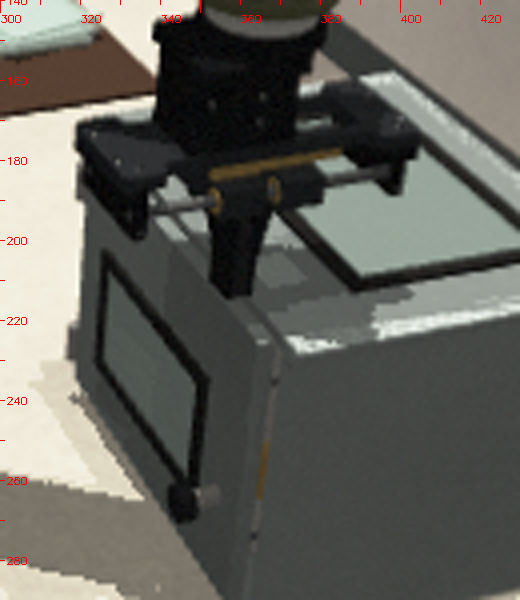

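```bash
python3 - <<'E'
from h import *
np.set_printoptions(precision=1,suppress=True)
s=camera("side")
for p in ([.606,-.269,.2085],[.606,-.279,.2085],[.606,-.259,.2085],[.606,-.269,.228],[.606,-.269,.26]): print(p,proj(s,p))
# door predicted free edge outer top at angles; hinge (.608,-.047), yaw -1.2deg
for a in (0,.02,.04,.06,.1):
  th=-a-np.radians(1.2)*1
  # -y axis of door rotated: dir to free
  d=np.array([-np.sin(a+np.radians(1.2)),-np.cos(a+np.radians(1.2))]); e=np.array([.608,-.047])+.27*d; n=np.array([-d[1],d[0]])
  print(a,e,proj(s,[*e,.228]),proj(s,[*(e+.012*n),.228]),proj(s,[*e,.02]),proj(s,[*(e+.012*n),.02]))
print("cabFR",proj(s,[.613,-.338,.235]),proj(s,[.613,-.338,0]))
crop(s,330,190,60,60,10,"s7.png")
E
```

```text
[0.606, -0.269, 0.2085] [356.1 222.3]
[0.606, -0.279, 0.2085] [358.  224.5]
[0.606, -0.259, 0.2085] [354.3 220.2]
[0.606, -0.269, 0.228] [356.9 215.7]
[0.606, -0.269, 0.26] [358.1 204.7]
0 [ 0.6 -0.3] [364.7 226.4] [369.2 225.6] [356.4 292.2] [360.6 291.3]
0.02 [ 0.6 -0.3] [362.6 226.8] [367.2 226. ] [354.5 292.6] [358.8 291.7]
0.04 [ 0.6 -0.3] [360.5 227.2] [365.2 226.4] [352.6 293. ] [356.9 292.2]
0.06 [ 0.6 -0.3] [358.4 227.5] [363.1 226.8] [350.7 293.3] [355.  292.6]
0.1 [ 0.6 -0.3] [354.1 228. ] [358.9 227.5] [346.8 294. ] [351.2 293.3]
cabFR [373.3 228. ] [363.1 302.3]
```

View pics/s7.png

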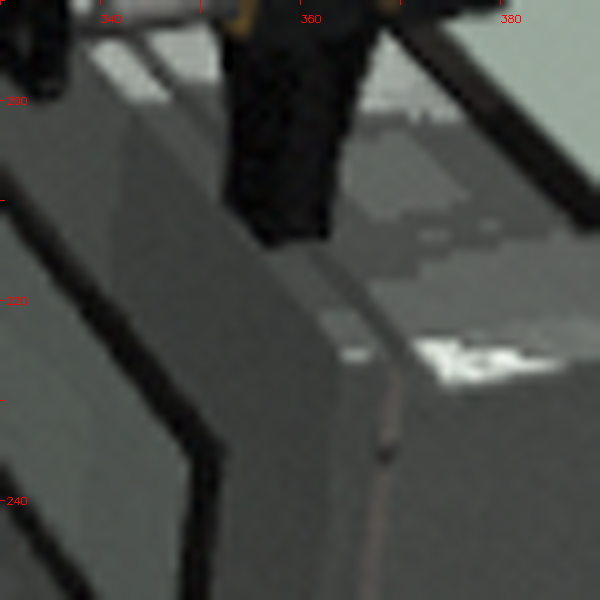

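```bash
python3 - <<'E'
from h import *
np.set_printoptions(precision=1,suppress=True)
s=camera("side"); print("cam",-s["R"].T@s["t"])
for p in ([.4595,-.239,.322],[.4595,-.239,.33],[.4595,-.239,.346],[.595,-.266,.19],[.595,-.266,.214],[.529,-.266,.19],[.588,-.266,.19]): print(p,proj(s,p))
im=cv2.imread("pics/s2.png"); im=cv2.resize(im[110:190,250:350],None,fx=7,fy=7,interpolation=cv2.INTER_CUBIC); cv2.imwrite("pics/s2c.png",im)
E
```

```text
cam [ 0.1 -1.1  0.8]
[0.4595, -0.239, 0.322] [297.9 185.8]
[0.4595, -0.239, 0.33] [298.  182.7]
[0.4595, -0.239, 0.346] [298.2 176.6]
[0.595, -0.266, 0.19] [350.9 228.6]
[0.595, -0.266, 0.214] [351.8 220.6]
[0.529, -0.266, 0.19] [326.8 233.4]
[0.588, -0.266, 0.19] [348.4 229.1]
```

View pics/s2c.png

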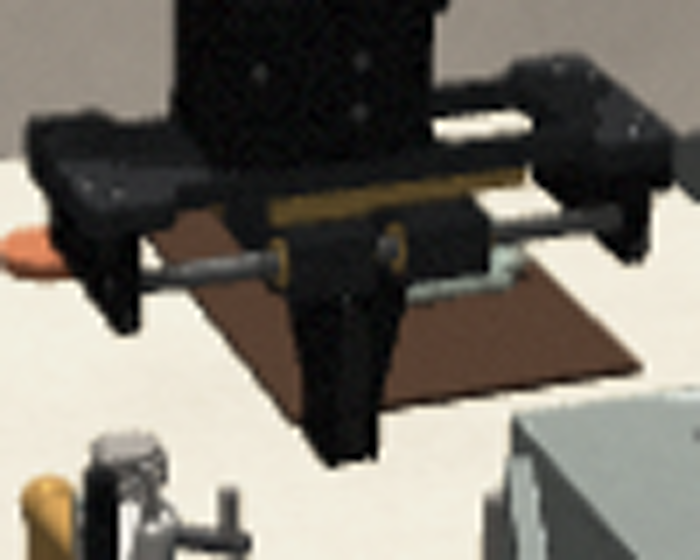

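```bash
python3 - <<'E'
from h import *
np.set_printoptions(precision=1,suppress=True)
s=camera("side")
for z in (.192,.2,.218):
  for k in (-.05,0,.05): print(z,k,proj(s,[.209+k*.334,.589+k*.943,z]))
im=cv2.imread("pics/side0.png"); im=cv2.resize(im[60:140,110:210],None,fx=7,fy=7,interpolation=cv2.INTER_CUBIC); cv2.imwrite("pics/s0c.png",im)
E
```

```text
0.192 -0.05 [155.2 129.5]
0.192 0 [158.5 124.5]
0.192 0.05 [161.6 119.7]
0.2 -0.05 [154.9 127.5]
0.2 0 [158.2 122.5]
0.2 0.05 [161.3 117.7]
0.218 -0.05 [154.2 122.9]
0.218 0 [157.6 118. ]
0.218 0.05 [160.7 113.3]
```

View pics/s0c.png

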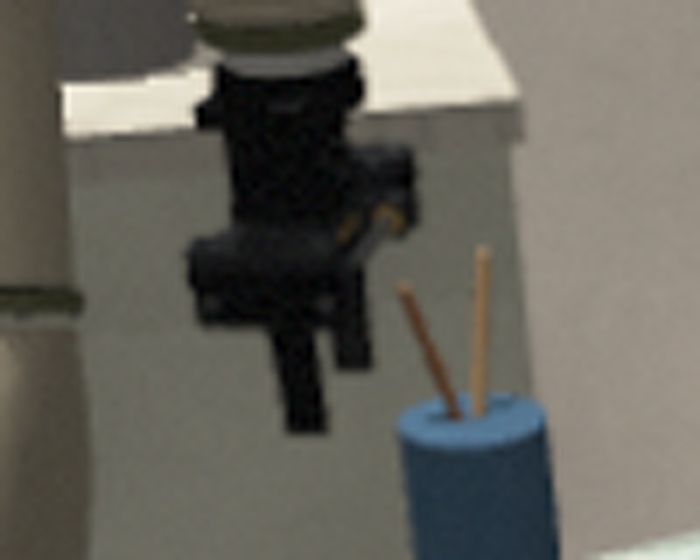

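The pictures show the fingertips about 18–19 mm *above* the reported TCP, not 8 mm below it as stated: the s2 view gives z≈.348 with the TCP at .330, and the start view agrees. So the last push passed over the top of the door. I'll back off, then lower by the measured offset.

Emit:
arm_command(commands=[[[0, 0, 0, 0, 0, -0.01, 0], [0, 0, 0, -0.02, 0, 0, 0], [0, 0, 0, -0.02, 0, 0, 0], [0, 0, 0, -0.02, 0, 0, 0], [0, 0, 0, -0.02, 0, 0, 0], [0, 0, 0, 0, 0, 0.025, 0], [0, 0, 0, 0, 0, 0.025, 0], [0, 0, 0, 0, 0, 0, 0], [0, 0, 0, 0, 0, 0, 0]]])

```text
time: 12.22
ee_pos: [0.5263, -0.2694, 0.1778]
eef_rot: [1.0, -0.0, 0.001, 0.0]
ft_force: [-0.3, 0.1, 0.4]
width: 0.0005
```

```bash
python3 - <<'E'
from h import *
np.set_printoptions(precision=3,suppress=True)
s=camera("side"); crop(s,290,160,100,100,6,"s8.png")
t=camera("top"); crop(t,270,130,150,110,5,"t8.png")
p=read_state()["ee_pos"]; print(p, proj(s,p+[0,0,.019]),proj(t,p+[0,0,.019]),proj(t,p))
E
```

```text
[ 0.526 -0.269  0.178] [326.508 232.027] [367.623 193.631] [366.457 195.048]
```

View pics/s8.png

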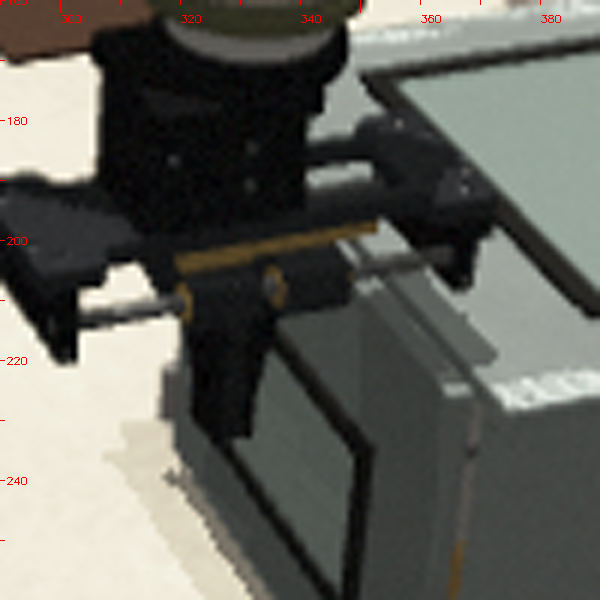

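View pics/t8.png

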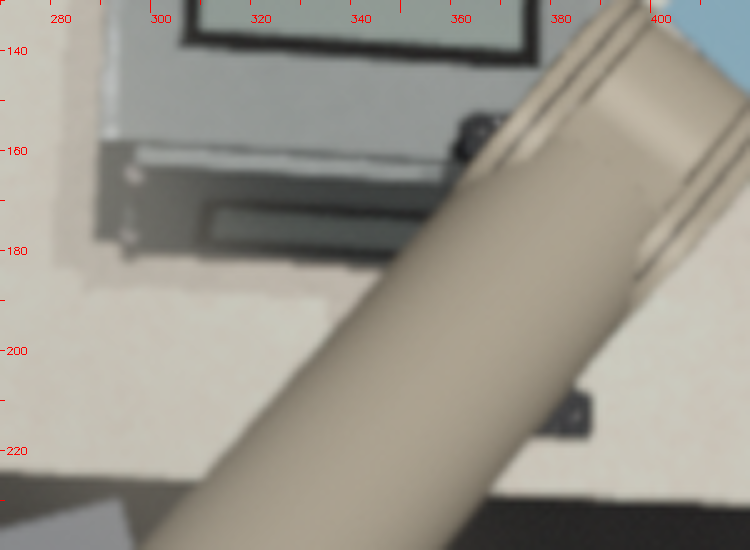

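The tip is now at (328,232) and matches the corrected prediction. Pushing at door height.

Emit:
arm_command(commands=[[[0, 0, 0, 0.02, 0, 0, 0], [0, 0, 0, 0.02, 0, 0, 0], [0, 0, 0, 0.008, 0, 0, 0], [0, 0, 0, 0.006, 0, 0, 0], [0, 0, 0, 0.005, 0, 0, 0], [0, 0, 0, 0.004, 0, 0, 0], [0, 0, 0, 0, 0, 0, 0]]])

```text
time: 13.2
ee_pos: [0.589, -0.2689, 0.1765]
eef_rot: [1.0, 0.0, 0.0, -0.0]
ft_force: [0.2, -0.7, -0.1]
width: 0.0005
```

Emit:
arm_command(commands=[[[0, 0, 0, 0.003, 0, 0, 0], [0, 0, 0, 0, 0, 0, 0]]])

```text
time: 13.45
ee_pos: [0.592, -0.2688, 0.1765]
eef_rot: [1.0, 0.0, 0.0, -0.0]
ft_force: [-0.3, -0.8, -0.4]
width: 0.0005
```

Emit:
arm_command(commands=[[[0, 0, 0, 0.003, 0, 0, 0], [0, 0, 0, 0, 0, 0, 0]]])

```text
time: 13.7
ee_pos: [0.5931, -0.2691, 0.1765]
eef_rot: [1.0, -0.001, -0.002, -0.001]
ft_force: [-9.4, 2.7, 4.2]
width: 0.0006
```

Emit:
arm_command(commands=[[[0, 0, 0, 0.002, 0, 0, 0], [0, 0, 0, 0, 0, 0, 0]]])

```text
time: 13.95
ee_pos: [0.5932, -0.2691, 0.1764]
eef_rot: [1.0, -0.001, -0.003, -0.001]
ft_force: [-19.2, 6.5, 8.9]
width: 0.0003
```

```bash
python3 - <<'E'
from h import *
s=camera("side"); crop(s,310,170,80,80,8,"s9.png")
q=read_state();print(q["ee_pos"],q["ft_force"])
E
```

```text
[ 0.59319854 -0.26905855  0.17641807] [-18.82913567   5.3177708   10.25023221]
```

View pics/s9.png

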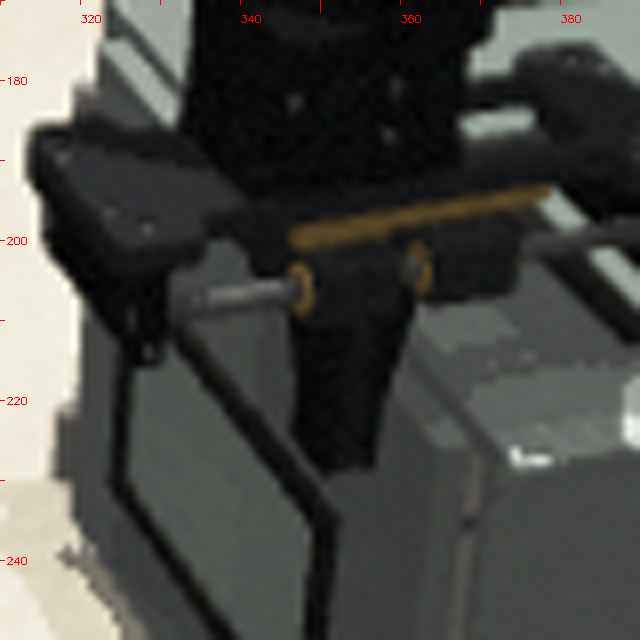

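The door doesn't move under 19 N (the catch resists only about 7 N), and its free edge at (364.5,226) matches the shut prediction (364.7,226.4), so it is seated. Now I'll back off, rise, turn and move above the peg.

Emit:
arm_command(commands=[[[0, 0, 0, -0.02, 0, 0, 0], [0, 0, 0, -0.04, 0, 0, 0], [0, 0, 0, -0.04, 0, 0, 0], [0, 0, 0, 0, 0, -0.035, 0], [0, 0, 0, 0, 0, -0.035, 0], [0, 0, 0, 0, 0, -0.035, 0], [0, 0, 0, 0, -0.036, 0, 65], [0, 0, 0, 0, -0.036, 0, 65], [0, 0, 0, 0, -0.036, 0, 65], [0, 0, 0, 0, -0.036, 0, 65], [0, 0, 0, 0, -0.036, 0, 65], [0, 0, 0, 0, -0.036, 0, 65], [0, 0, 0, 0, -0.036, 0, 65], [0, 0, 0, 0, -0.036, 0, 65], [0, 0, 0, 0, -0.036, 0, 65], [0, 0, 0, 0, -0.036, 0, 65], [0, 0, 0, 0, 0, 0, 65], [0, 0, 0, 0, 0, 0, 65]]])

```text
time: 16.25
ee_pos: [0.497, 0.0902, 0.2816]
eef_rot: [1.0, -0.0, 0.0, 0.0]
ft_force: [-0.4, -0.9, 0.2]
width: 0.0567
```

Emit:
arm_command(commands=[[[0, 0, 0.1, 0, 0, 0, 65], [0, 0, 0.1, 0, 0, 0, 65], [0, 0, 0.1, 0, 0, 0, 65], [0, 0, 0.1, 0, 0, 0, 65], [0, 0, 0, 0, 0, 0, 65], [0, 0, 0, 0, 0, 0, 65]]])

```text
time: 17.0
ee_pos: [0.497, 0.0904, 0.2816]
eef_rot: [0.98, -0.198, 0.0, -0.0]
ft_force: [0.1, 0.2, -0.7]
width: 0.0563
```

```bash
python3 - <<'E'
from h import *
from scipy.spatial.transform import Rotation as Ro
s=camera("side"); crop(s,220,100,180,190,4,"s10.png")
q=read_state();p=q["ee_pos"];R=Ro.from_quat(q["eef_rot"]).as_matrix();print(p,R,q["joint_positions"],q["width"])
print("to peg, tool axes",R.T@(np.array([.478,.092,.109])-p))
t=camera("top"); crop(t,185,150,150,110,5,"t10.png")
for P in (s,t): print(proj(P,p+[0,0,.019]))
E
```

```text
[0.49693538 0.09059279 0.28158413] [[ 9.21478027e-01 -3.88430486e-01  5.35325133e-05]
 [-3.88430489e-01 -9.21478005e-01  2.02582508e-04]
 [-2.93601883e-05 -2.07468990e-04 -9.99999978e-01]] [-1.01552386  0.00399629  0.75889723  1.67297552 -0.00294859  1.46561469
 -0.65524908] 0.05681520530427457
to peg, tool axes [-0.01799007  0.00609417  0.1725834 ]
[270.24797353 138.37334763]
[248.90770177 189.62204844]
```

View pics/s10.png

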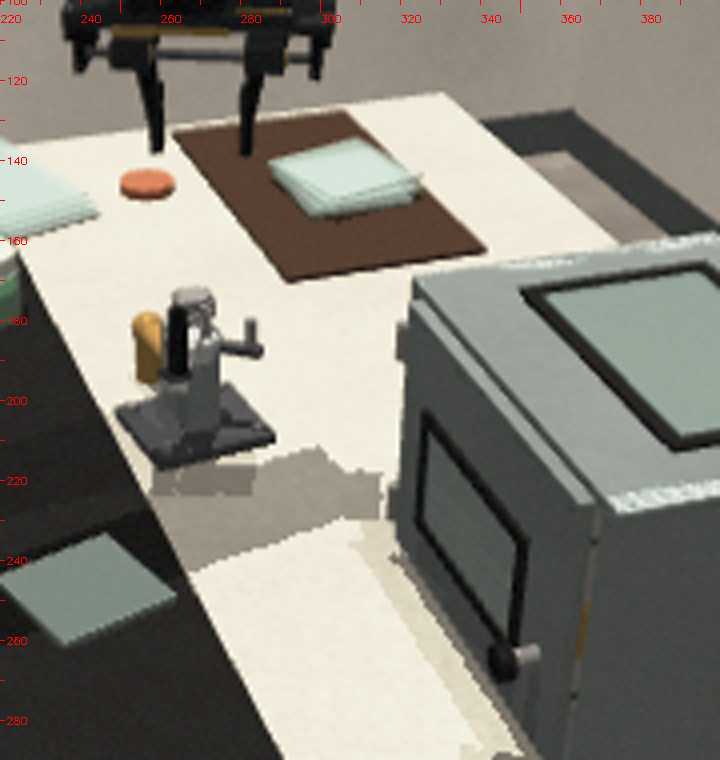

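View pics/t10.png

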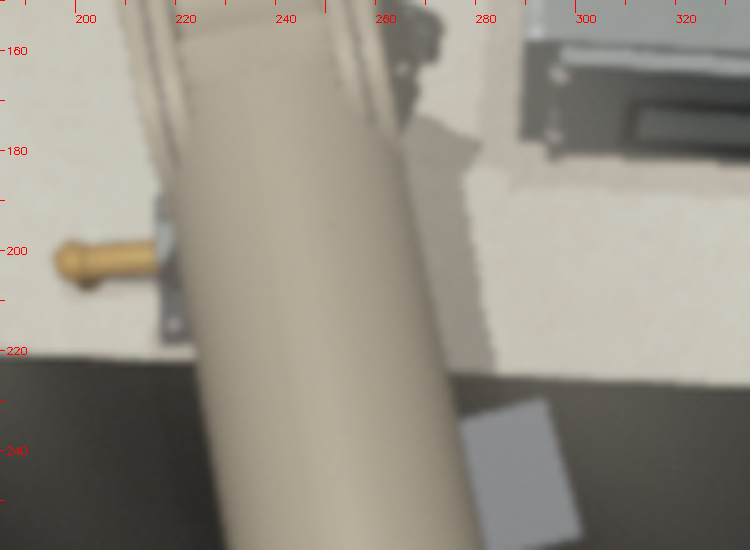

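The door is shut and the tile is in place. The fingertips at (258,138) and (281,138) centre where predicted. Aligning over the peg and lowering most of the way.

Emit:
arm_command(commands=[[[0, 0, 0, -0.018, 0.006, 0, 65], [0, 0, 0, 0, 0, 0.025, 65], [0, 0, 0, 0, 0, 0.025, 65], [0, 0, 0, 0, 0, 0.025, 65], [0, 0, 0, 0, 0, 0.02, 65], [0, 0, 0, 0, 0, 0, 65], [0, 0, 0, 0, 0, 0, 65]]])

```text
time: 17.98
ee_pos: [0.4784, 0.0926, 0.1874]
eef_rot: [0.98, -0.199, 0.0, -0.0]
ft_force: [-0.1, -0.2, -0.6]
width: 0.0565
```

```bash
python3 - <<'E'
from h import *
s=camera("side"); crop(s,235,120,70,90,7,"s11.png")
q=read_state();p=q["ee_pos"];print(p,q["joint_positions"])
print(proj(s,p+[0,0,.019]),proj(s,[.478,.092,.172]))
E
```

```text
[0.47852004 0.092693   0.18750876] [-1.02293044  0.00796884  0.75363933  1.86651537 -0.00607567  1.26793238
 -0.66728645]
[264.43148062 167.38778324] [264.46056162 177.48603195]
```

View pics/s11.png

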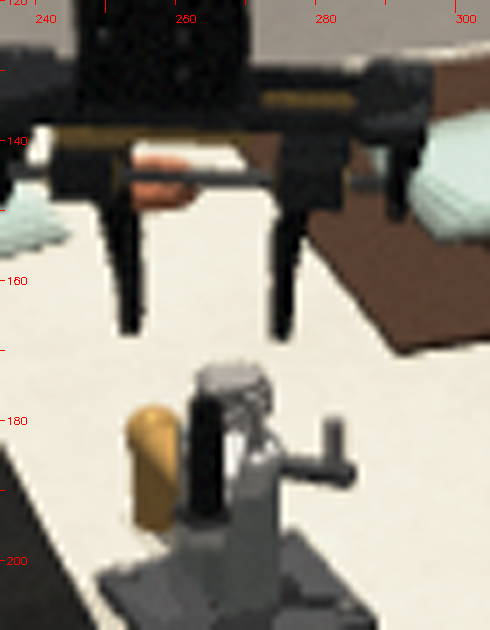

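The fingers (tips at (253,167) and (275,167)) straddle the peg (264,177). I'll lower and close gently.

Emit:
arm_command(commands=[[[0, 0, 0, 0, 0, 0.02, 65], [0, 0, 0, 0, 0, 0.02, 65], [0, 0, 0, 0, 0, 0.02, 65], [0, 0, 0, 0, 0, 0.018, 65], [0, 0, 0, 0, 0, 0, 65], [0, 0, 0, 0, 0, 0, 65]]])

```text
time: 18.77
ee_pos: [0.4786, 0.0928, 0.1096]
eef_rot: [0.98, -0.199, 0.001, -0.0]
ft_force: [1.0, 1.0, 0.1]
width: 0.0567
```

Emit:
arm_command(commands=[[[0, 0, 0, 0, 0, 0, 0], [0, 0, 0, 0, 0, 0, 0], [0, 0, 0, 0, 0, 0, 0], [0, 0, 0, 0, 0, 0, 0], [0, 0, 0, 0, 0, 0, 0], [0, 0, 0, 0, 0, 0, 0]]], newtons=30)

```text
time: 19.52
ee_pos: [0.4775, 0.0927, 0.1085]
eef_rot: [0.98, -0.199, -0.001, -0.0]
ft_force: [-3.2, 0.2, 2.6]
width: 0.015
```

```bash
python3 - <<'E'
from h import *
s=camera("side"); crop(s,225,120,80,90,7,"s12.png")
q=read_state();p=q["ee_pos"];print(p,q["width"],q["ft_force"],q["joint_positions"])
E
```

```text
[0.47758187 0.09271117 0.10852217] 0.015086702390395267 [-3.5675229  -0.24617564  3.3601505 ] [-0.99935169  0.10950062  0.76426111  1.96665409 -0.08551634  1.09801904
 -0.59886194]
```

View pics/s12.png

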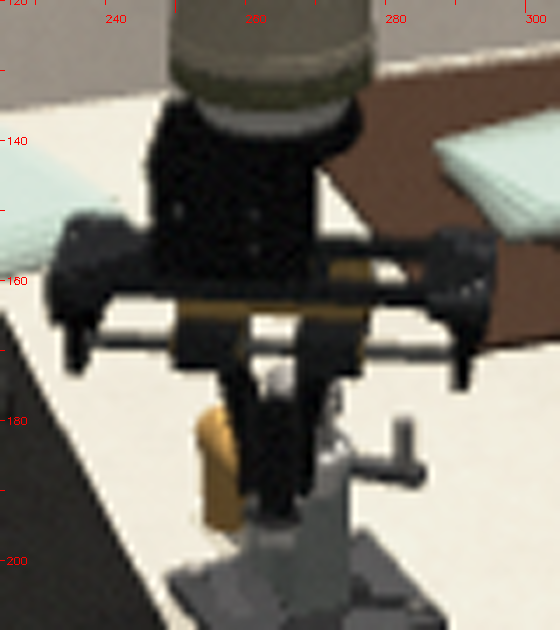

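The peg is pinched (opening 15 mm, pads around it at (264,185)). Swinging along the arc.

Emit:
arm_command(commands=[[[0, 0, -0.05, 0.005, -0.0001, 0, 0], [0, 0, -0.05, 0.005, -0.0001, 0, 0], [0, 0, -0.1, 0.01, -0.0005, 0, 0], [0, 0, -0.1, 0.01, -0.0005, 0, 0], [0, 0, -0.1, 0.01, -0.0005, 0, 0], [0, 0, 0, 0, 0, 0, 0]]], newtons=40)

```text
time: 20.32
ee_pos: [0.5169, 0.0838, 0.1085]
eef_rot: [1.0, -0.0, -0.0, 0.001]
ft_force: [-5.0, -2.3, 6.0]
width: 0.0151
```

Emit:
arm_command(commands=[[[0, 0, -0.1, 0.01, -0.0005, 0, 0], [0, 0, -0.1, 0.01, -0.0005, 0, 0], [0, 0, -0.1, 0.01, -0.0005, 0, 0], [0, 0, -0.1, 0.01, -0.0005, 0, 0], [0, 0, 0, 0, 0, 0, 0]]])

```text
time: 20.95
ee_pos: [0.556, 0.0908, 0.1085]
eef_rot: [0.98, 0.198, -0.001, 0.001]
ft_force: [-3.6, -5.9, 4.6]
width: 0.0152
```

Emit:
arm_command(commands=[[[0, 0, -0.1, 0.01, -0.0005, 0, 0], [0, 0, -0.1, 0.01, -0.0005, 0, 0], [0, 0, 0, 0, 0, 0, 0], [0, 0, 0, 0, 0, 0, 0]]])

```text
time: 21.45
ee_pos: [0.5734, 0.0998, 0.1086]
eef_rot: [0.956, 0.294, -0.001, 0.001]
ft_force: [-3.1, -7.0, 4.0]
width: 0.0149
```

Emit:
arm_command(commands=[[[0, 0, -0.05, 0.005, -0.0002, 0, 0], [0, 0, -0.05, 0.005, -0.0002, 0, 0], [0, 0, 0, 0, 0, 0, 0], [0, 0, 0, 0, 0, 0, 0]]])

```text
time: 21.95
ee_pos: [0.5814, 0.1054, 0.1086]
eef_rot: [0.94, 0.341, -0.001, 0.001]
ft_force: [-2.8, -7.5, 4.3]
width: 0.0148
```

Emit:
arm_command(commands=[[[0, 0, 0, 0.003, 0, 0, 0], [0, 0, 0, 0, 0, 0, 0], [0, 0, 0, 0, 0, 0, 0]]])

```text
time: 22.32
ee_pos: [0.5818, 0.1058, 0.1084]
eef_rot: [0.94, 0.341, -0.003, 0.001]
ft_force: [-12.8, -13.3, 12.0]
width: 0.0149
```

```bash
python3 - <<'E'
from h import *
s=camera("side"); crop(s,230,120,100,100,6,"s13.png")
t=camera("top"); crop(t,185,150,150,110,5,"t13.png")
q=read_state();p=q["ee_pos"];print(p,q["width"],q["ft_force"],q["torque"],q["joint_positions"])
d=p[:2]-[.517,.184]; d0=np.array([.4776,.0927])-[.517,.184]
print(np.hypot(*d),np.hypot(*d0),np.arctan2(d[1],d[0])-np.arctan2(d0[1],d0[0]))
E
```

```text
[0.58179821 0.10581449 0.10845996] 0.014964862502843724 [-13.58198835 -13.24331487  11.50603999] [-2.60619467  2.76142418  0.09299891] [-0.74488256  0.36751094  0.60098944  1.69166178 -0.21996641  1.15667456
  0.61017119]
0.10154694229343239 0.09943867456880144 1.0994428802808671
```

View pics/s13.png

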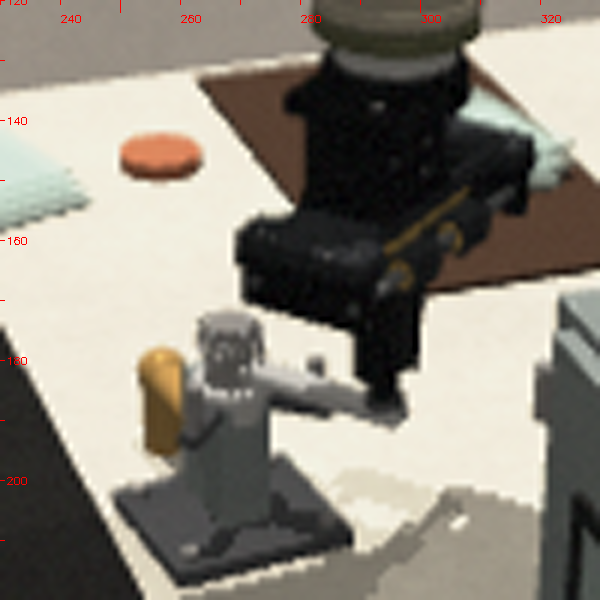

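View pics/t13.png

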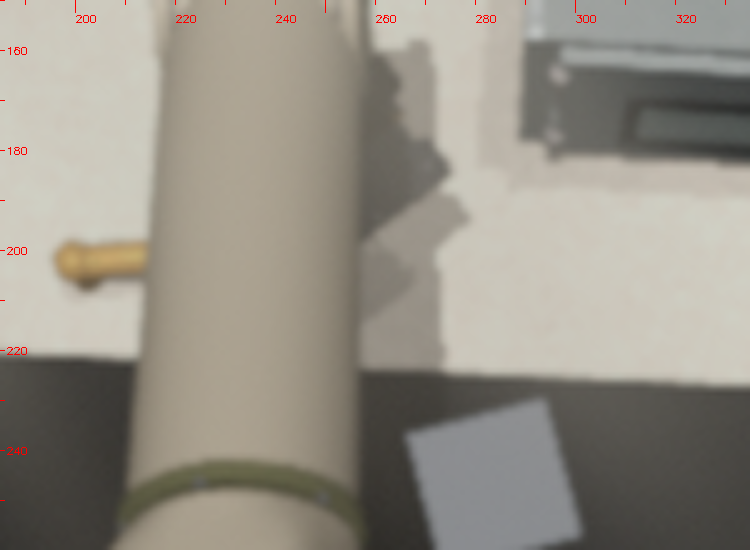

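The arm has turned about 1.10 rad and the bar rests on its stop post ((282,182) in the side view). Force rose from 8 N to 18 N over the last 3 mm with almost no motion, so it is at the stop. I'll dwell briefly, check the whole scene, then hand in.

Emit:
arm_command(commands=[[[0, 0, 0, 0, 0, 0, 0], [0, 0, 0, 0, 0, 0, 0], [0, 0, 0, 0, 0, 0, 0], [0, 0, 0, 0, 0, 0, 0]]])

```text
time: 22.92
ee_pos: [0.5818, 0.1058, 0.1085]
eef_rot: [0.94, 0.341, -0.003, 0.001]
ft_force: [-13.4, -11.8, 11.3]
width: 0.0148
```

```bash
python3 - <<'E'
from h import *
s=camera("side"); cv2.imwrite("pics/s14.png",s["frame"][:,:,::-1])
E
```

```text
(no output)
```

View pics/s14.png

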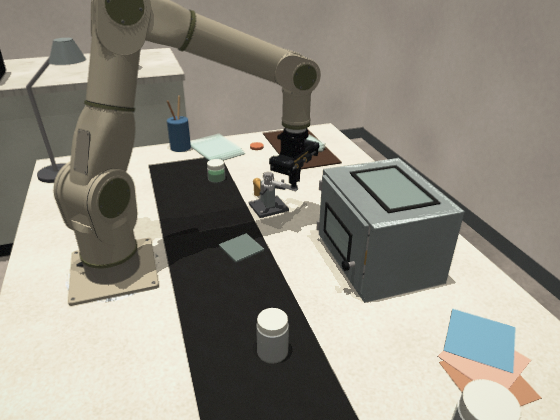

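The door is shut (free edge at about (365,226)). The jars at (216,170) and (272,335) and the tile at (242,247) have not moved, and the gripper holds the peg at (290,185). Handing in.

```bash
python3 -c "
from bench import *
print(close_job()); s=read_state(); print(s['time'],s['width'],s['ft_force'])"
```

```text
the job is handed in; nothing more can be done
None
the job is handed in; nothing more can be done
```

I pushed the cabinet door shut onto its catch, then pinched the valve peg, swung the arm to its stop, and handed in at about 23 s with the gripper still holding it.

**Last checks**
- **Door:** it did not move under about 19 N, and its free edge in the picture matched the shut position.
- **Valve arm:** I worked out about 1.10 rad from the gripper position. Pressing 3 mm further raised the force from about 8 N to about 20 N with almost no motion. The peg was gripped at 40 N, with a 15 mm opening.
- **Jars and tile:** they looked unmoved in the last side picture.

**What disagreed**
- **Fingertip height:** the pictures put the fingertips about 19 mm above the reported TCP, but `tips_ahead` says 8 mm below it. My second push therefore passed over the top of the door. I corrected for the offset from then on.
- **First door push:** it stopped at about 15 N. I took this for a finger catching the cabinet's top edge, but the door was probably already shut by then.
- **Slit beside the door:** a thin gap still shows at the free edge when the door is shut. I took it to be the normal gap.
- **Force reading:** when pressing sideways, the wrist force also showed an upward part that I did not explain.

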